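Cycle the elevator door lock and hold its contact cover open

TASK

Cycle the elevator door lock on the test fixture: draw the blue latch carriage fully out by the yellow knob on its release rod, to the door-open detent, then push it fully home again so that the hook drops and locks. Then lift the clear spring-hinged contact cover by its orange bar handle to 50 degrees from closed and finish while still holding it there, steady, so that the contacts can be inspected. Leave the loose things on the table where they are.

Things in the scene. Friction and masses are not known exactly. Their poses are not given: they have to be found in the camera images.
- fixture: Bolted-down lock test fixture: base plate 200 (x) x 380 (y) x 12 mm; on its left a grey open housing, x -65..65, y -15..155, top z 90 mm, holding two white ceramic contact blocks and a chrome hook under the clear cover; on its right a rail with the blue carriage. Origin on the table at the plate's mid x, 20 mm left of its mid y. x: front (robot side) to back, y: knob to housing (left), z up.
- carriage (a joint): Travel of the blue latch carriage (64 x 80 mm, top 68 mm above the table) along the fixture's -y, in m: 0 = fully home (door closed, hook locked), 0.040 = fully out (door open, end stop). A sprung detent holds it at both ends; about 7 N breaks it out of either end, and past mid travel it draws itself on to the other end. It starts home. The hook lifts by itself as it is drawn.
- knob (a point): Middle of the grip of the yellow knob on the carriage's release rod: cylinder 28 mm in diameter, 28 mm long, axis along the fixture's y, 50 mm above the table, with a flange 36 mm across, 6 mm thick at its outer (-y) end. Home: fixture x 0, y -150 mm. 24 mm of bare 10 mm rod between knob and carriage. Free in front, behind and above; a rail 20 mm wide, top 26 mm above the table, lies below.
- cover (a joint): Opening angle of the clear contact cover about its hinge along the rear top edge of the housing, rad: 0 = closed and level, grows as the front edge rises, 50 degrees = 0.873; stop at 1.75. Starts closed. Weight and a spring close it from any angle; about 3 to 5 N upwards at the handle holds it at 50 degrees.
- cover_handle (a point): Middle of the cover's orange round bar handle: 12 mm in diameter, 130 mm long, along the fixture's y, on two 10 mm arms 55 mm either side of this point, 48 mm clear of the cover's front edge (bar axis). Closed: 95 mm above the table, fixture x -115, y 70 mm; free above, in front and 80 mm below. Moves up and back on an arc of 187 mm radius about the hinge; the round bar can turn in a grip.
- cover_hinge (a point): Middle of the cover's hinge axis, which runs along the fixture's y, 95 mm above the table, at x 72, y 70 mm in the fixture's frame. The cover plate is 134 x 176 x 5 mm with an 8 mm steel frame.
- spare_hook: Loose spare chrome locking hook, 108 mm long, 10 mm thick, lying flat; origin under its middle. Leave alone.
- spare_block0: Loose white ceramic contact block 22 x 32 x 30 mm with a brass stud on top; origin under its centre. Leave alone.
- spare_block1: A second such loose block. Leave alone.
- screwdriver: Loose screwdriver lying flat; origin under its middle. Leave alone.
- wrench: Loose wrench lying flat; origin under its middle. Leave alone.
- release_key: Loose T-handled release key, 12 mm thick bar 72 mm long with a 75 mm shank, lying flat; origin under its T bar. Leave alone.
- spray_can: Loose upright spray can 52 mm in diameter, 150 mm high, white with orange label; origin under its centre. Leave alone.

How it is judged (in metres and radians):
On the way, in this order (a step that is already met when the one before it is completed fails the run):
1. the carriage is drawn fully out to its door-open detent (value of joint carriage above 0.036 m), for 0.2 s.
2. the carriage is pushed fully home (value of joint carriage below 0.004 m), for 0.2 s.
3. the cover is lifted to 50 degrees (value of joint cover between 0.785 and 0.96 rad), for 0.3 s.
At the end, for the whole second after the job is handed in: The cover is held by the gripper's fingers, still, 45 to 55 degrees from closed, with the carriage within 4 mm of fully home (all of step 3 and velocity of joint cover between -0.05 and 0.05 rad/s and contact force between the fingers and cover above 0.5 N and value of joint carriage below 0.004 m); the arm keeps its last pose, push and grip.
It fails at once if a loose bystander is moved more than 15 mm (distance of any of spare_hook, spare_block0, spare_block1, screwdriver, wrench, release_key, spray_can from where it was at the start of the episode above 0.015 m).
It also fails if it takes over 48 s, if anything falls off the work surface, if the arm or the gripper's body presses on something with over 40 N, if the wrist force passes 120 N, or if a joint passes its speed limit or range.

ROBOT

A 6-joint arm with a two-finger parallel gripper is mounted at the origin on the work surface. World frame = base frame: x ahead of the robot, y to its left, z up, the work surface at z = 0. Lengths are in mm, angles in degrees, forces in N, time in s.
With the tool pointing down it reaches from about 300 to 850 mm from the base axis. Payload 4.2 kg.
Tool frame: the origin (TCP) lies between the finger pads; the fingertips stand 22 mm ahead of it and the grasp point (between the pads) lies 3 mm ahead of it; z points along the fingers, y is the direction in which the jaws open and shut (so a half turn about z gives the same grasp; the last joint's range is limited). The gripper opens to 91 mm and grips with 3 to 60 N. Pads are 32 mm wide; open, the fingers measure 118 mm over their backs; the gripper's body (76 mm by 178 mm) begins 60 mm behind the grasp point.
Start: joints at [73.797, 18.312, 89.639, -0, 72.044, -1.146], TCP at [149.378, 555.272, 235.976] pointing down, gripper open.
Joint ranges: [-177.97, 177.97], [-48.28, 115.42], [12.27, 149.76], [-77.06, 257.06], [2.81, 150.46], [-146.56, 146.56]. Speed limits (degrees/s): [147.25, 147.25, 180, 180, 180, 180].

INTERFACE

Orientations are given as [roll, pitch, yaw] about the fixed x, y, z axes, in that order (R = Rz(yaw) Ry(pitch) Rx(roll)).
In Python, from workcell import * gives the robot as it stands.
- The arm moves only by the shell command python3 -m jog 'ROWS' [OPENING] [FORCE]. ROWS is text: rows parted by semicolons, each of 6 numbers parted by spaces: the shift along the tool's x, y, z in units of 0.5 m (1.0 is 0.5 m), then the turn, a rotation vector about the tool's x, y, z in units of pi/2 rad (1.0 is pi/2 rad). A call has 1 to 20 rows; each row is the pose to reach, as a shift and turn from the pose measured when the call began, along the tool's axes at that moment; what a row does not reach only later rows make up. A row lasts 1/12 s, in which the tool goes at most 41.7 mm and 7.16 degrees, less where a joint would pass 70% of its speed; a pose out of reach is approached as far as the arm can. A call with a number of a shift or a turn outside -1 to 1 is refused whole. A call with a gripper value outside its range is refused whole. OPENING is the opening, from -1 (shut) to 1 (fully open), set as the call begins (- or left out, the last holds). The fingers move at their own pace and stop on an object; FORCE is the grip in N (left out, the last holds). Time passes only in rows, so rows that repeat a pose let the fingers close. It gives the time, the measured TCP pose, the force and the opening at its end, in the units of the state.
- state(): the state, without advancing time (a new reading comes with each control period).
- grab_frame(name): name is "scene" or "top" or "wrist"; returns the picture (480x640x3 uint8, red, green, blue); there is no depth.
- calibration(name): a dict with "mtx" (3x3 intrinsics, pixels), "rvec" (rotation vector, rad) and "tvec" (3), from world to camera coordinates, as OpenCV has them. Camera axes: x right, y down, z forward; pixel columns grow to the right and rows downward; lengths in mm; the calibration is good to about 2 mm. A picture is of the moment at which its call begins: read the wrist's pose just before it. calibration takes no time and is no camera call; for the wrist camera it gives the pose at the moment of the call.
- job_done(): hands the job in, once; it reports no verdict.
Trained networks look in the newest picture that a camera, given by its name, has taken for a name from the list of things; names that differ only in an ending like _2 or _b are one class to them, and where a whole thing is asked for, a point or a joint stands for the part that bears it (a point fixed in the world has none). Each returns a list of dicts, best first, with "confidence" (0 to 1); they miss things now and then, are a little off and sometimes report something else, mostly with a low value. They report only what shows in the picture. A call takes as long as a camera call.
- spot_in(query, camera): "rect" ([left, top, right, bottom] in pixels, round what is visible of it).
- tip_of(query, camera): "location" ([column, row] in pixels: a listed point, or the origin of a listed thing).
The state is a dict: "time_s": time; "qpos": joint angles; "qvel": joint speeds; "effort": joint torques, N m; "ee_pos": TCP position; "ee_rot": TCP orientation; "force": force on the tool from outside, world axes, zero at the start; "torque": the same for the moment, N m; "gripper_width": finger opening in mm.
Only numpy, scipy, OpenCV 4.12 (cv2) and the standard library are available. Lean on these libraries where they do the work, as an engineer would, in place of code of your own. Each camera call takes 0.05 s, during which the arm holds its last target. There are 200 camera calls.

## Working session

There is one attempt and no reset: what is moved stays moved. The work goes in short steps, Python scripts to look and compute and a shell command to move; the robot and the scene stay as the last step left them, time stands still between calls to the robot, and variables do not carry over. Pictures are saved under pics/ and viewed, about 8 in all and at most 12, crops included, and the job is handed in when it is done.

```bash
mkdir -p pics; ls; cat > h.py <<'E'
from workcell import *
import numpy as np, cv2
from scipy.spatial.transform import Rotation as R
def ray(cam,px):
    c=calibration(cam);Rm=cv2.Rodrigues(np.array(c["rvec"],float))[0];t=np.array(c["tvec"],float).ravel()
    u=np.linalg.inv(np.array(c["mtx"]))@np.array([px[0],px[1],1.]);return -Rm.T@t,Rm.T@u
def onz(cam,px,z):
    o,d=ray(cam,px);return o+d*(z-o[2])/d[2]
def proj(cam,P):
    c=calibration(cam);return cv2.projectPoints(np.array(P,float).reshape(-1,1,3),np.array(c["rvec"],float),np.array(c["tvec"],float),np.array(c["mtx"],float),None)[0].reshape(-1,2)
def save(cam,n,pts=()):
    im=grab_frame(cam)[:,:,::-1].copy()
    for p in pts: cv2.circle(im,tuple(int(v) for v in p),3,(255,0,255),1)
    cv2.imwrite("pics/"+n,im)
E
python3 - <<'E'
from h import *
save("scene","s1.png");save("top","t1.png")
for c in("top","scene"):
  for q,z in(("knob",50),("cover_handle",95),("cover_hinge",95),("fixture",0),("spray_can",0),("spare_hook",0),("spare_block0",0),("screwdriver",0),("wrench",0),("release_key",0)):
    for r in tip_of(q,c)[:2]: print(c,q,round(r["confidence"],2),np.round(r["location"]),np.round(onz(c,r["location"],z)))
print(state())
E
```

```text
pics
top knob 0.6 [352. 220.] [556. -59.  50.]
top cover_handle 0.74 [266. 248.] [472. 171.  95.]
top cover_hinge 0.56 [274. 182.] [648. 154.  95.]
top fixture 0.95 [299. 217.] [571.  90.   0.]
top spray_can 0.94 [522. 269.] [ 430. -541.    0.]
top spare_hook 0.8 [462. 292.] [ 365. -371.    0.]
top spare_hook 0.35 [268. 247.] [484. 176.   0.]
top spare_block0 0.63 [139. 243.] [493. 545.   0.]
top spare_block0 0.42 [173. 248.] [480. 447.   0.]
top screwdriver 0.66 [192. 292.] [354. 388.   0.]
top screwdriver 0.62 [300. 219.] [567.  88.   0.]
top wrench 0.86 [498. 211.] [ 595. -481.    0.]
top wrench 0.47 [175. 202.] [614. 449.   0.]
top release_key 0.55 [176. 200.] [618. 448.   0.]
top release_key 0.28 [495. 212.] [ 594. -473.    0.]
scene knob 0.92 [298. 249.] [550. -58.  50.]
scene cover_handle 0.64 [392. 231.] [461. 159.  95.]
scene cover_hinge 0.58 [371. 297.] [649. 149.  95.]
scene fixture 0.92 [352. 280.] [572.  89.   0.]
scene spray_can 0.87 [153. 180.] [ 424. -526.    0.]
scene spare_hook 0.86 [211. 177.] [ 367. -372.    0.]
scene spare_block0 0.77 [496. 284.] [484. 442.   0.]
scene spare_block0 0.52 [540. 294.] [482. 549.  -0.]
scene screwdriver 0.77 [484. 237.] [353. 395.   0.]
scene wrench 0.75 [136. 233.] [ 593. -494.    0.]
{'time_s': 1.1, 'qpos': array([ 7.37941374e+01,  1.83116208e+01,  8.96388430e+01,  4.58326207e-04,
        7.20434396e+01, -1.14400990e+00]), 'qvel': array([ 0.01821474,  0.05147208,  0.01002492, -0.03556069,  0.11508727,
        0.04149359]), 'effort': array([ 3.49993461e-03, -4.12363386e+01, -2.32237619e+01,  7.28802080e-02,
        3.75505036e-02,  1.24035242e-05]), 'ee_pos': array([149.40407963, 555.26987443, 235.97979336]), 'ee_rot': array([ 1.79993896e+02, -3.14207809e-04,  1.64938006e+02]), 'force': array([ 0.24649343,  0.44989456, -0.2888098 ]), 'torque': array([-0.02618577,  0.00440247, -0.04137698]), 'gripper_width': 91.33975431961193}
```

View pics/s1.png

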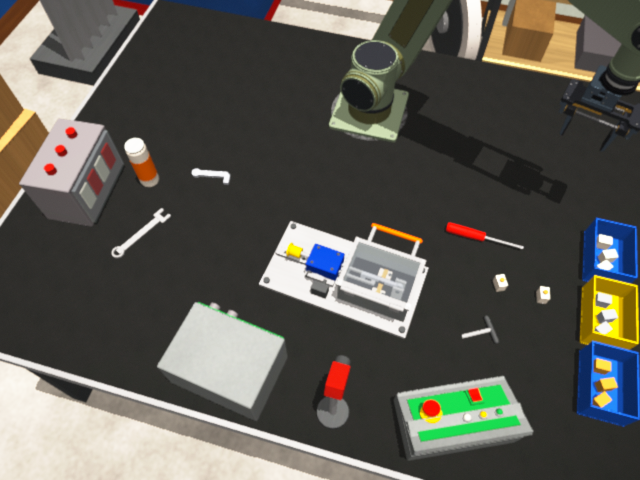

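View pics/t1.png

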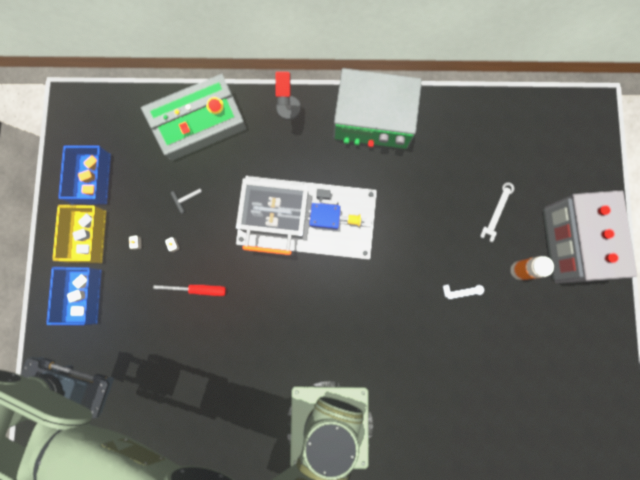

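The scene and top views agree: the knob is at about (298,249) in scene and (355,220) in top, and the orange bar is at (268,250) in top. The fixture is yawed a few degrees, and the loose parts are well clear of it. Next I'll refine the pose using colours.

```bash
cat >> h.py <<'E'
def blob(im,lo,hi,box):
    x0,y0,x1,y1=box;m=np.zeros(im.shape[:2],np.uint8)
    m[y0:y1,x0:x1]=cv2.inRange(cv2.cvtColor(im,cv2.COLOR_RGB2HSV),lo,hi)[y0:y1,x0:x1]
    n,l,s,c=cv2.connectedComponentsWithStats(m)
    if n<2: return None
    k=1+np.argmax(s[1:,4]);mm=(l==k).astype(np.uint8);return c[k],s[k],cv2.boxPoints(cv2.minAreaRect(cv2.findNonZero(mm)))
YEL=((23,120,80),(35,255,255));ORA=((8,150,80),(20,255,255))
E
python3 - <<'E'
from h import *
for cam,bk,bo in(("top",(330,200,380,240),(235,235,300,262)),("scene",(275,235,310,265),(360,215,430,250))):
    im=grab_frame(cam)
    b=blob(im,*YEL,bk);print(cam,"knob",b[0],b[1],np.round(onz(cam,b[0],52)))
    b=blob(im,*ORA,bo);print("bar",b[0],b[1]);P=np.array([onz(cam,p,97) for p in b[2]]);print(np.round(P[:,:2]),np.round(P.mean(0)))
    # long edge dir
    e=P[1]-P[0];f=P[2]-P[1];e=e if np.linalg.norm(e)>np.linalg.norm(f) else f
    print("yaw",np.degrees(np.arctan2(e[1],e[0]))-90)
E
```

```text
top knob [353.98 219.55] [348 215  13  10 100] [557. -64.  52.]
bar [265.48295455 250.24431818] [242 246  49   9 176]
[[465. 235.]
 [476. 234.]
 [464. 107.]
 [453. 108.]] [465. 171.  97.]
yaw -185.4264002887815
scene knob [293.49668874 250.11258278] [286 243  17  15 151] [557. -67.  52.]
bar [395.71538462 234.36923077] [376 227  41  15 130]
[[469. 118.]
 [461. 118.]
 [471. 220.]
 [479. 219.]] [470. 169.  97.]
yaw -5.861883095081907
```

```bash
cat >> h.py <<'E'
def go(p,yaw=None,rpy=None):
    s=state();A=R.from_euler("xyz",s["ee_rot"],degrees=True)
    B=A if yaw is None and rpy is None else R.from_euler("xyz",rpy or [180,0,yaw],degrees=True)
    print("shift",np.round(A.inv().apply(np.array(p)-s["ee_pos"])/500,4),"turn",np.round((A.inv()*B).as_rotvec()/(np.pi/2),4))
E
python3 -c "
from h import *
go([460,150,236],84)"
```

```text
shift [-8.105e-01 -6.213e-01 -1.000e-04] turn [ 0.000e+00 -1.000e-04  8.994e-01]
```

```bash
r="x"; python3 -m jog '-.81 -.62 0 0 0 .9;-.81 -.62 0 0 0 .9;-.81 -.62 0 0 0 .9;-.81 -.62 0 0 0 .9;-.81 -.62 0 0 0 .9;-.81 -.62 0 0 0 .9;-.81 -.62 0 0 0 .9;-.81 -.62 0 0 0 .9;-.81 -.62 0 0 0 .9;-.81 -.62 0 0 0 .9;-.81 -.62 0 0 0 .9;-.81 -.62 0 0 0 .9;-.81 -.62 0 0 0 .9;-.81 -.62 0 0 0 .9;-.81 -.62 0 0 0 .9' 0.4 40
python3 -c "
from h import *
go([556,-55,200],84)"
```

```text
time_s: 2.45
ee_pos: [459.7, 150.7, 235.8]
ee_rot: [-179.9, -0.0, 83.9]
force: [-1.5, 0.4, -1.5]
gripper_width: 63.7
shift [-0.3884  0.2354  0.0711] turn [-0.0006 -0.0004 -0.0014]
```

```bash
python3 -m jog '-.39 .235 .07 0 0 0;-.39 .235 .07 0 0 0;-.39 .235 .07 0 0 0;-.39 .235 .07 0 0 0;-.39 .235 .07 0 0 0;-.39 .235 .07 0 0 0;-.39 .235 .07 0 0 0;-.39 .235 .07 0 0 0'
python3 - <<'E'
from h import *
im=grab_frame("wrist");cv2.imwrite("pics/w1.png",im[:,:,::-1])
b=blob(im,*YEL,(0,0,640,480));print(b)
print([onz("wrist",p,64) for p in b[2]])
for r in tip_of("knob","wrist"):print(r,onz("wrist",r["location"],50))
print(state()["ee_pos"])
E
```

```text
time_s: 3.12
ee_pos: [555.4, -54.6, 200.1]
ee_rot: [-179.9, -0.1, 83.9]
force: [-0.4, 0.4, 0.1]
gripper_width: 64.1
(array([333.19047619, 234.66124171]), array([ 310,  207,   47,   54, 1659], dtype=int32), array([[310., 260.],
       [310., 207.],
       [356., 207.],
       [356., 260.]], dtype=float32))
[array([540.16590466, -77.00855864,  64.        ]), array([544.58889609, -38.90398409,  64.        ]), array([576.07364513, -42.21283409,  64.        ]), array([572.69099244, -80.41551025,  64.        ])]
{'location': [331.0, 226.4], 'confidence': 0.55} [557.3046863  -57.36599076  50.        ]
[555.09759239 -53.6105774  200.72314219]
```

View pics/w1.png

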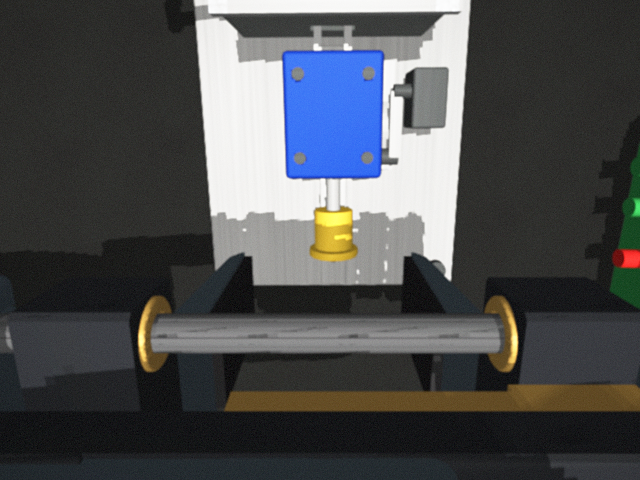

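The wrist view shows the knob grip at columns 314–352, rows 207–247, with the flange at rows 247–259. It's aligned with the jaws, and the rod runs up to the blue carriage. I'll descend to (558,-52,55).

```bash
python3 -c "
from h import *
go([558,-52,55],84)"
```

```text
shift [0.0034 0.0059 0.2914] turn [-0.001  -0.0009  0.    ]
```

```bash
python3 -m jog '.003 .006 .1 0 0 0;.003 .006 .2 0 0 0;.003 .006 .25 0 0 0;.003 .006 .29 0 0 0;.003 .006 .29 0 0 0;.003 .006 .29 0 0 0'
python3 -m jog '0 0 0 0 0 0;0 0 0 0 0 0;0 0 0 0 0 0;0 0 0 0 0 0;0 0 0 0 0 0' -1 40
python3 - <<'E'
from h import *
save("wrist","w2.png");print(state()["gripper_width"],state()["ee_pos"])
f=np.array([-.105,-.995,0])
go(state()["ee_pos"]+44*f)
E
```

```text
time_s: 3.72
ee_pos: [557.6, -50.5, 55.8]
ee_rot: [-179.8, -0.1, 84.1]
force: [-0.2, 0.5, 0.6]
gripper_width: 64.2
time_s: 4.13
ee_pos: [558.0, -50.6, 56.8]
ee_rot: [-179.9, -0.1, 84.1]
force: [0.2, -0.4, 0.1]
gripper_width: 33.2
29.293852647694568 [558.63861688 -50.67832966  56.6466159 ]
shift [-0.088  -0.0002 -0.0001] turn [0. 0. 0.]
```

View pics/w2.png

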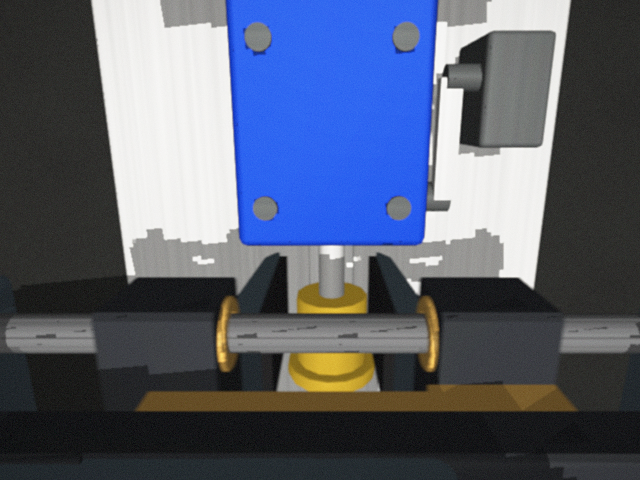

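The fingers straddle the knob (cols 297–368, rows 283–388), with the flange on the near side. I'll pull it out.

```bash
python3 -m jog '0 0 0 0 0 0;0 0 0 0 0 0;-.01 0 0 0 0 0;-.02 0 0 0 0 0;-.03 0 0 0 0 0;-.04 0 0 0 0 0;-.05 0 0 0 0 0;-.06 0 0 0 0 0;-.07 0 0 0 0 0;-.08 0 0 0 0 0;-.084 0 0 0 0 0;-.086 0 0 0 0 0;-.086 0 0 0 0 0;-.086 0 0 0 0 0;-.086 0 0 0 0 0' -1 40
python3 -c "
from h import *
save('wrist','w3.png');print(state()['force'],state()['effort'])"
```

```text
time_s: 5.43
ee_pos: [555.4, -90.8, 56.6]
ee_rot: [179.9, -0.4, 84.0]
force: [5.1, 9.8, -1.8]
gripper_width: 27.3
[ 4.59837774 10.08316061 -2.30833108] [ -6.32658139 -44.71523881 -16.3682878   -2.48306997   0.93929406
   0.08933946]
```

View pics/w3.png

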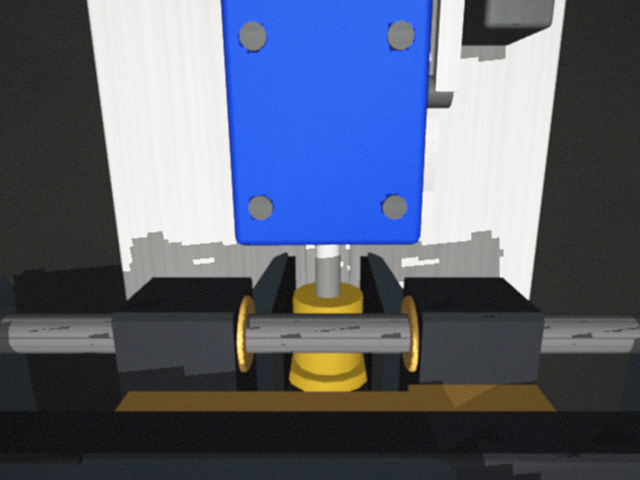

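TCP moved 40.3 mm and now pushes 11 N against the end stop. The carriage sits at the same image position relative to the gripper (front edge at row 243), so there was no slip. Now I'll push it home.

```bash
python3 -m jog '.01 0 0 0 0 0;.02 0 0 0 0 0;.03 0 0 0 0 0;.04 0 0 0 0 0;.05 0 0 0 0 0;.06 0 0 0 0 0;.07 0 0 0 0 0;.08 0 0 0 0 0;.084 0 0 0 0 0;.086 0 0 0 0 0;.087 0 0 0 0 0;.087 0 0 0 0 0;.087 0 0 0 0 0;.087 0 0 0 0 0' -1 40
python3 -c "
from h import *
save('wrist','w4.png');print(state()['force'])"
```

```text
time_s: 6.65
ee_pos: [559.5, -50.6, 56.7]
ee_rot: [179.9, -0.1, 84.1]
force: [0.7, -11.2, -2.9]
gripper_width: 27.0
[  1.02169309 -10.74358223  -3.01377583]
```

View pics/w4.png

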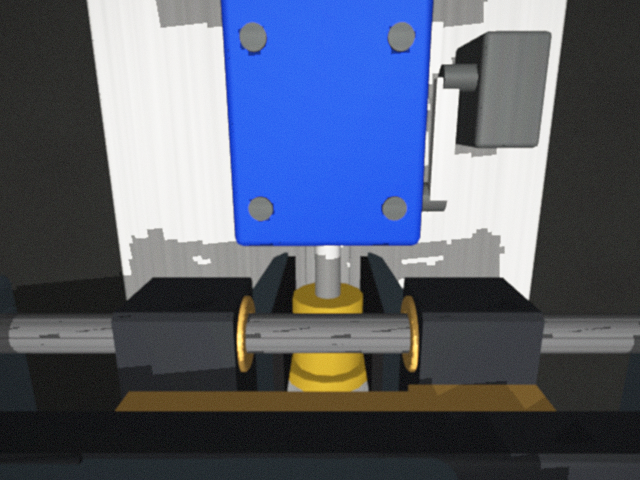

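It's back to the start position (y -50.6), with an 11 N press against the home stop, and the lever and box look the same as in the first close view. Now I'll release and go up.

```bash
python3 -m jog '0 0 0 0 0 0;0 0 0 0 0 0;0 0 0 0 0 0;0 0 0 0 0 0;0 0 0 0 0 0' 0.3
python3 -m jog '0 0 -.08 0 0 0;0 0 -.16 0 0 0;0 0 -.24 0 0 0;0 0 -.32 0 0 0;0 0 -.35 0 0 0;0 0 -.35 0 0 0' -0.1
python3 -c "
from h import *
go([467,160,230],84)"
```

```text
time_s: 7.12
ee_pos: [559.4, -50.3, 56.8]
ee_rot: [179.9, -0.1, 84.1]
force: [0.9, 0.0, -0.5]
gripper_width: 57.5
time_s: 7.62
ee_pos: [561.4, -50.4, 237.0]
ee_rot: [179.3, -0.1, 84.2]
force: [0.1, -0.3, -1.0]
gripper_width: 40.5
shift [ 0.3995 -0.2308  0.0121] turn [ 0.0073 -0.0011  0.0018]
```

```bash
python3 -m jog '.4 -.23 .01 .007 0 0;.4 -.23 .01 .007 0 0;.4 -.23 .01 .007 0 0;.4 -.23 .01 .007 0 0;.4 -.23 .01 .007 0 0;.4 -.23 .01 .007 0 0;.4 -.23 .01 .007 0 0;.4 -.23 .01 .007 0 0'
python3 - <<'E'
from h import *
im=grab_frame("wrist");cv2.imwrite("pics/w5.png",im[:,:,::-1])
b=blob(im,*ORA,(0,0,640,330));print(b[:2])
for p in b[2]:print(p,np.round(onz("wrist",p,96),1))
for r in tip_of("cover_handle","wrist"):print(r,onz("wrist",r["location"],95))
print(state()["ee_pos"],state()["ee_rot"])
b=blob(im,*YEL,(0,0,640,480))
E
```

```text
time_s: 8.28
ee_pos: [466.4, 160.9, 230.0]
ee_rot: [-179.9, -0.0, 84.3]
force: [0.0, -1.2, -0.7]
gripper_width: 40.9
(array([326.09396411, 209.47079935]), array([ 317,  114,   20,  188, 3065], dtype=int32))
[316.99997 114.     ] [467.9 235.7  96. ]
[335.99997 114.     ] [480.1 234.4  96. ]
[335.99997 300.99997] [467.7 104.6  96. ]
[316.99997 300.99997] [454.  105.9  96. ]
{'location': [322.9, 210.8], 'confidence': 0.96} [465.53235228 171.06825867  95.        ]
[467.34910541 159.58913715 230.31191278] [-1.79961094e+02 -3.51392305e-02  8.41595085e+01]
```

View pics/w5.png

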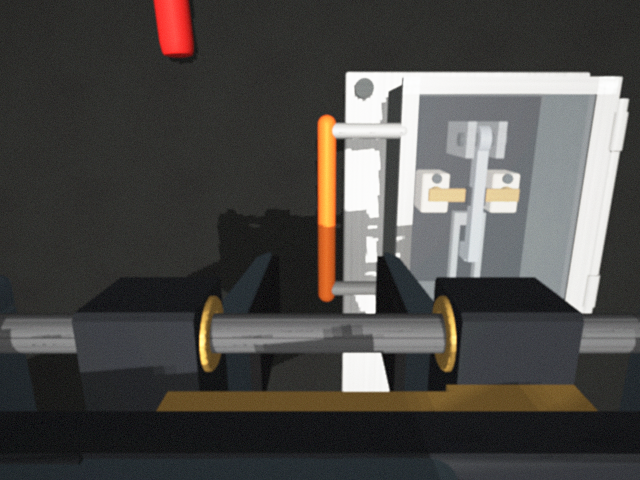

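The bar is at cols 317–336, rows 114–301, with the arms on the right. Its middle is (467.5,170.5), as expected. Descending.

```bash
python3 -c "
from h import *
go([467.5,171,98],84.1)"
```

```text
shift [ 0.0226 -0.0018  0.2646] turn [-0.0004 -0.0004  0.0007]
```

```bash
python3 -m jog '.022 -.002 .08 0 0 0;.022 -.002 .16 0 0 0;.022 -.002 .21 0 0 0;.022 -.002 .25 0 0 0;.022 -.002 .265 0 0 0;.022 -.002 .265 0 0 0;.022 -.002 .265 0 0 0'
python3 -m jog '0 0 0 0 0 0;0 0 0 0 0 0;0 0 0 0 0 0;0 0 0 0 0 0;0 0 0 0 0 0;0 0 0 0 0 0;0 0 0 0 0 0' -1 25
python3 - <<'E'
from h import *
s=state();print(s["gripper_width"],s["force"],s["ee_pos"])
save("wrist","w6.png")
A=R.from_euler("xyz",s["ee_rot"],degrees=True);yaw=np.radians(-5.9);X=np.array([np.cos(yaw),np.sin(yaw),0])
for t in range(5,51,5):
    a=np.radians(t);d=187*(1-np.cos(a))*X+np.array([0,0,187*np.sin(a)])
    print(t,np.round(A.inv().apply(d)/500,3))
E
```

```text
time_s: 8.97
ee_pos: [468.3, 170.1, 98.2]
ee_rot: [-180.0, -0.0, 84.1]
force: [0.6, 0.7, -0.2]
gripper_width: 40.5
time_s: 9.55
ee_pos: [466.2, 170.5, 98.2]
ee_rot: [-179.8, -0.0, 84.1]
force: [-5.0, 2.4, 3.1]
gripper_width: 11.6
11.556362199726466 [-5.03694142  2.39731706  3.07605426] [466.24792627 170.46061013  98.21588778]
5 [ 0.     0.001 -0.033]
10 [ 0.     0.005 -0.065]
15 [ 0.     0.012 -0.097]
20 [ 0.     0.022 -0.128]
25 [ 0.     0.034 -0.158]
30 [ 0.     0.049 -0.187]
35 [ 0.     0.067 -0.215]
40 [ 0.     0.086 -0.241]
45 [ 0.     0.108 -0.265]
50 [ 0.     0.132 -0.287]
```

View pics/w6.png

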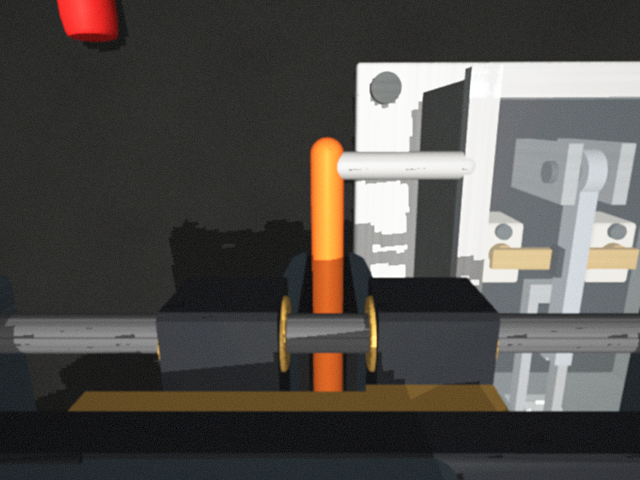

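The bar is gripped (cols 311–343, width 11.6 mm). I'll lift along the arc.

```bash
python3 -m jog '0 .001 -.033 0 0 0;0 .005 -.065 0 0 0;0 .012 -.097 0 0 0;0 .022 -.128 0 0 0;0 .034 -.158 0 0 0;0 .049 -.187 0 0 0;0 .067 -.215 0 0 0;0 .086 -.241 0 0 0;0 .108 -.265 0 0 0;0 .132 -.287 0 0 0;0 .132 -.287 0 0 0;0 .132 -.287 0 0 0;0 .132 -.287 0 0 0;0 .132 -.287 0 0 0;0 .132 -.287 0 0 0;0 .132 -.287 0 0 0'
cat > chk.py <<'E'
from h import *
s=state();p=s["ee_pos"];print(s["time_s"],s["gripper_width"],s["force"],p,s["ee_rot"])
g=p-[0,0,3];H=np.array([467,170.5,95])+187*np.array([.9947,-.1028,0])
v=g-H;print("angle",np.degrees(np.arctan2(v[2],-v@[.9947,-.1028,0])),"radius",np.hypot(v[2],v[:2]@[.9947,-.1028]))
E
python3 chk.py; python3 - <<'E'
from h import *
save("scene","s2.png");im=cv2.imread("pics/s2.png")[190:350,220:460];cv2.imwrite("pics/s2c.png",cv2.resize(im,None,fx=3,fy=3))
E
```

```text
time_s: 10.93
ee_pos: [528.0, 164.2, 242.4]
ee_rot: [-179.2, -0.1, 84.1]
force: [-11.2, 1.4, 9.2]
gripper_width: 11.4
10.9333 11.360490067309 [-11.22193978   1.37990321   9.23983845] [528.01202219 164.19206421 242.40826565] [-1.79233698e+02 -6.04535312e-02  8.40786866e+01]
angle 48.97064911253895 radius 191.4280981414828
```

View pics/s2c.png

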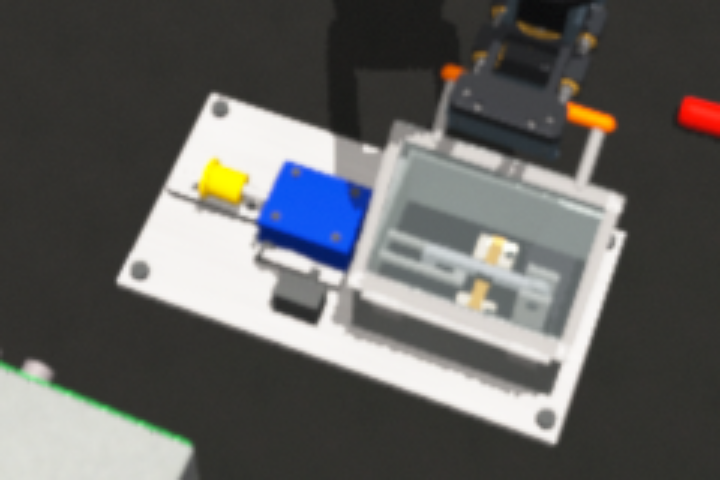

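The cover is open and the carriage and knob look home. My hinge estimate doesn't quite fit (radius 191, not 187, with about 14 N radial press). I'll check the angle from the bar as the cameras see it.

```bash
cat > ang.py <<'E'
from h import *
from scipy.optimize import least_squares
cams={}
for cam,box in(("top",(220,190,320,270)),("scene",(355,205,440,260)),("wrist",(0,0,640,320))):
    im=grab_frame(cam);x0,y0,x1,y1=box;m=cv2.inRange(cv2.cvtColor(im,cv2.COLOR_RGB2HSV),*ORA)
    k=np.zeros_like(m);k[y0:y1,x0:x1]=m[y0:y1,x0:x1];pts=cv2.findNonZero(k)
    if pts is None: print(cam,"none");continue
    vx,vy,cx,cy=cv2.fitLine(pts,cv2.DIST_HUBER,0,.01,.01).ravel();cams[cam]=(cx,cy,-vy,vx,len(pts))
    t=[tip_of(q,cam)[:1] for q in("cover_handle","cover_hinge")];print(cam,len(pts),np.round((cx,cy,vx,vy),2),t)
# bar line distance in each view as function of angle
yw=np.radians(-5.9);X=np.array([np.cos(yw),np.sin(yw),0]);Y=np.array([-X[1],X[0],0])
for cam,(cx,cy,nx,ny,_) in cams.items():
    def f(a,s=0):
        B=np.array([467,170.5,95])+187*(X*(1-np.cos(a))+np.array([0,0,np.sin(a)]))
        P=proj(cam,[B+Y*u for u in(-40,40)]);return np.array([(p[0]-cx)*nx+(p[1]-cy)*ny for p in P])
    print(cam,[(d,np.round(f(np.radians(d)),1)) for d in(0,40,44,47,50,53,56)])
E
python3 ang.py
```

```text
top 13 [287.5  219.5    0.71   0.71] [[], [{'location': [273.3, 181.5], 'confidence': 0.7}]]
scene 148 [4.0262e+02 2.2388e+02 9.4000e-01 3.3000e-01] [[], [{'location': [371.4, 297.6], 'confidence': 0.59}]]
wrist 3470 [ 3.3096e+02  2.4693e+02  7.0000e-02 -1.0000e+00] [[{'location': [327.6, 301.2], 'confidence': 0.81}], [{'location': [502.9, 225.2], 'confidence': 0.78}]]
top [(0, array([26.6, 45.5])), (40, array([11.3, 32. ])), (44, array([ 8.2, 29.1])), (47, array([ 5.7, 26.8])), (50, array([ 3.1, 24.3])), (53, array([ 0.4, 21.6])), (56, array([-2.4, 18.9]))]
scene [(0, array([11.7, 11.3])), (40, array([-0.1, -0.6])), (44, array([0.9, 0.3])), (47, array([1.9, 1.3])), (50, array([3.1, 2.5])), (53, array([4.6, 4. ])), (56, array([6.3, 5.8]))]
wrist [(0, array([-81.1, -94. ])), (40, array([-32.4, -48.1])), (44, array([-14.2, -28.8])), (47, array([  1.6, -11.6])), (50, array([19.3,  7.9])), (53, array([39.2, 29.9])), (56, array([61.1, 54.5]))]
```

The jaws centre the bar along x, so 187(1−cos a) = 62 mm gives 48.1°. The wrist-view line also gives about 48°. The bar has slid about 5 mm down the pads. I'll firm up the grip and nudge 2° further, easing the radial load.

```bash
python3 -m jog '0 0 0 0 0 0;0 .005 -.005 0 0 0;0 .009 -.009 0 0 0;0 .009 -.009 0 0 0;0 .009 -.009 0 0 0;0 .009 -.009 0 0 0;0 .009 -.009 0 0 0;0 .009 -.009 0 0 0' - 40
python3 chk.py; python3 ang.py | tail -3; python3 - <<'E'
from h import *
d=state()["ee_pos"]-[466.2,170.5,98.2];x=d@[.9947,-.1028,0];print("deg from x",np.degrees(np.arccos(1-x/187)),state()["qvel"])
save("wrist","w7.png")
E
```

```text
time_s: 12.1
ee_pos: [532.4, 163.8, 246.5]
ee_rot: [-179.2, -0.1, 84.1]
force: [-0.7, 1.4, -6.7]
gripper_width: 11.3
12.1 11.309587686889655 [-0.74936004  1.39831397 -6.65685559] [532.35503071 163.76443225 246.45602362] [-1.79184800e+02 -5.83191383e-02  8.40746474e+01]
angle 50.74895512902298 radius 191.70925340939772
top [(0, array([28.1, 46.9])), (40, array([12.7, 33.5])), (44, array([ 9.6, 30.5])), (47, array([ 7.2, 28.2])), (50, array([ 4.6, 25.7])), (53, array([ 1.8, 23. ])), (56, array([-1. , 20.3]))]
scene [(0, array([10.7, 10.5])), (40, array([-1.1, -1.4])), (44, array([-0.1, -0.5])), (47, array([0.9, 0.5])), (50, array([2.1, 1.7])), (53, array([3.6, 3.2])), (56, array([5.3, 5. ]))]
wrist [(0, array([-86.1, -96.7])), (40, array([-43.2, -55.9])), (44, array([-26.2, -37.6])), (47, array([-11.3, -21.3])), (50, array([ 5.5, -2.8])), (53, array([24.3, 18.1])), (56, array([45.1, 41.4]))]
deg from x 50.00080353232386 [-0.05498317  0.08136762  0.10500419 -0.03625051  0.03447193  0.01987775]
```

View pics/w7.png

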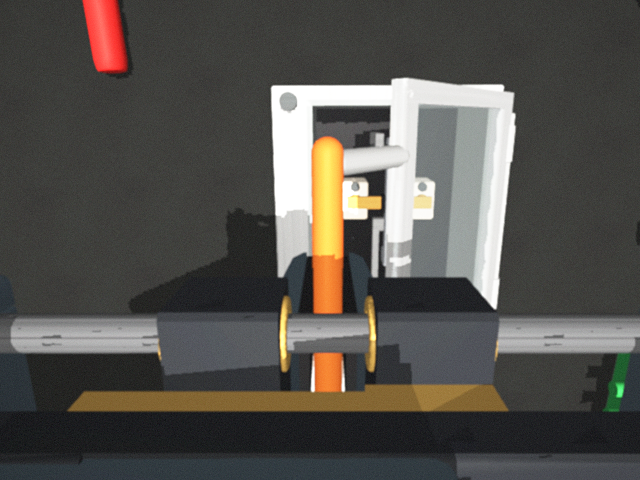

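The bar is still firmly between the fingers (cols 313–343). Three estimates put the cover at about 50°, and the load has settled to the cover's own 6.7 N. Handing in.

```bash
python3 -c "
from h import *
s=state();print(s['ee_pos'],s['force'],s['gripper_width']);job_done()"
```

```text
[532.66890116 163.70765116 246.75077028] [-0.23438839  1.53716301 -7.75759791] 10.932541352510741
the job is handed in; nothing more can be done
```

I cycled the carriage, lifted the cover to about 50° and handed the job in at about 12.5 s with the bar still gripped. `job_done` gives no verdict, so the result isn't confirmed.

- **Carriage:** I drew it out by the knob 40.3 mm, until it pressed 11 N on the end stop. I then pushed it back to its starting position, with 11 N against the home stop. The knob didn't slip in the grip, and a later picture still showed the carriage home.
- **Cover:** The bar's x displacement gives 50.0° and the wrist picture gives about 50°. Arm kinematics gives 50.7°, but using a radius of 191.7 mm, not 187. At hand-in the gripper read 10.9 mm on the bar, with about 7.8 N downward load.
- **Disagreements:** During the lift the bar slid about 5 mm down the pads. I raised the grip from 25 to 40 N and relieved a 14 N radial press. The scene camera suggested about 46°, but it resolves only about a third of a pixel per degree there. The top view couldn't see enough of the bar to give an angle.
- **Loose parts:** The arm made no planned contact with them and stayed well clear. I didn't measure their positions again at the end.

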